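# Fit the feed disc on the grain mill's drive studs

## Task

Take the gold-coloured feed disc with the orange bar by its bar, set it on the round spigot in the middle of the mill and, keeping only a light pressure, turn it until its three holes find the three brass studs and it slides down fully home, flat on the hub. The hub has stopped a little off its parked angle, so feel for the studs instead of forcing the disc down: never press or bang it hard on the mill. Then let go, leaving the blue-barred spare disc and everything else on the worktop where it is.

Things in the scene. Friction and masses are not known exactly. Their poses are not given: they have to be found in the camera images.
- disc: The disc to fit: gold-anodised aluminium, 120 mm across, 10 mm thick, 0.3 to 0.55 kg, lying flat. A 26 mm bore in the middle and three 14 mm through holes with centres 40 mm from the middle, at 90, 210 and 330 degrees from the disc's +x (one along +y). It fits in any of three turns, 120 degrees apart. Origin: centre of the underside, z up.
- disc_bar (a point): Middle of the disc's orange bar, 41 mm above the disc's underside. The bar runs along the disc's x over the bore: 104 long, 14 wide (along y), from 30 to 52 mm above the underside, on posts 41 to 52 mm from the middle; balanced here. Pinch its sides here with the fingertips at least 23 mm above the underside (TCP at about 44 mm), to clear the mill's spigot later.
- spare_disc: A spare, not to be used: dark steel, four holes, blue bar, otherwise the same size. It and the feed disc may lie in either of the two places on the worktop. Origin: centre of the underside.
- mill: The grain mill, hopper off, fixed to the worktop: round beech body 190 mm across, steel deck 79 mm high. Steel spout on its -x side (to 137 mm from the axis, 63 mm high), motor box on its +x side (to 148 mm, 60 mm high). Red mark on the deck's -x edge. On the deck is a dark hub flange 112 mm across, its face (the seat) 85 mm high. Origin: on the worktop, on the mill's axis.
- mill_seat (a point): On the mill's axis at the height of the seat; axes as the mill's. A seated disc's origin lies here. Set on the spigot with the holes off the studs, the disc rests on the stud tips, its underside 11 mm above this; the tips start to enter when the holes are within about 0.1 rad, and within 0.05 rad it slides down.
- mill_spigot (a point): Top of the steel spigot in the middle of the hub, 22 mm above the seat. It is 23 mm across and straight for 15 mm above the seat, then tapers to 14 mm across at the top, which guides the disc's bore; a disc caught on the taper is pushed towards the axis. The disc must never bear on the mill with more than 60 N, even for a moment: land at 10 mm/s or so.
- mill_park (a point): Where the tip of one brass stud is when the hub is parked: 40 mm from the axis on the mill's -x side, 11 mm above the seat. Three studs, 120 degrees apart, 10 mm across, 11 mm high, the last 4 mm tapering to 6 mm. The hub has stopped up to 0.5 rad off this, either way: not measured, but the studs can be seen or felt for. Its gearing holds it unless twisted with over 0.5 N m.
- measuring_cup: Bystander: steel measuring cup 84 mm across, 55 mm high, with a black handle. Origin: centre of the underside.
- rolling_pin: Bystander: wooden rolling pin 56 mm thick, 420 mm long along its y. Origin: under its middle.
- flour_bag: Bystander: kraft flour bag 75 x 110 x 168 mm. Origin: centre of the underside.
- grain_jar: Bystander: amber jar 80 mm across, 120 mm high. Origin: centre of the underside.
- pastry_brush: Bystander: pastry brush lying along its x. Origin: under its middle.
- scraper: Bystander: steel dough scraper with a dark wooden grip, lying flat, about 110 x 130 mm, 16 mm high. Origin: near its middle, underneath.

How it is judged (in metres and radians):
On the way, in this order (a step that is already met when the one before it is completed fails the run):
1. the feed disc is lifted clear of the worktop (height (world z) of disc above 0.04 m and contact force between the fingers and disc above 1 N), for 0.2 s.
2. it is set over the spigot and seated flat on the hub, all three studs through its holes (z of disc in the frame of mill_seat between -0.0025 and 0.0025 m and horizontal distance between disc and mill_seat below 0.0025 m and angle between disc's own z axis and vertical below 0.035 rad), for 0.2 s.
At the end, for the whole second after the job is handed in: The feed disc lies flat on the hub with the studs through its holes: its origin within 2.5 mm of the seat point in height and sideways, tilted less than 2 degrees, at rest and released (all of step 2 and linear speed of disc below 0.01 m/s and not (contact force between the fingers and disc above 0.05 N)); the robot touches nothing.
It fails at once if the disc bears on the mill with more than 60 N (contact force between disc and mill above 60 N).
It fails at once if the spare disc is moved more than 25 mm (distance of spare_disc from where it was at the start of the episode above 0.025 m).
It fails at once if a bystander is moved more than 30 mm (distance of any of measuring_cup, rolling_pin, flour_bag, grain_jar, pastry_brush, scraper from where it was at the start of the episode above 0.03 m).
It also fails if it takes over 70 s, if anything falls off the work surface, if the arm or the gripper's body presses on something with over 40 N, if the wrist force passes 120 N, or if a joint passes its speed limit or range.

## Robot

A 6-joint arm with a two-finger parallel gripper is mounted at the origin on the work surface. World frame = base frame: x ahead of the robot, y to its left, z up, the work surface at z = 0. Lengths are in mm, angles in rad, forces in N, time in s.
With the tool pointing down it reaches from about 350 to 775 mm from the base axis. Payload 5.5 kg.
Tool frame: the origin (TCP) lies between the finger pads, 19 mm behind the fingertips; this is the grasp point; z points along the fingers, y is the line along which they close (so a half turn about z gives the same grasp; the last joint's range is limited). The gripper opens to 85 mm and grips with 20 to 120 N. Pads are 22 mm wide; open, the fingers measure 114 mm over their backs; the gripper's body (76 mm by 85 mm) begins 54 mm behind the grasp point. The pads swing forward as they close: fully open they stand 13 mm farther back than shut.
Start: joints at [-0.14, 0.313, 0.046, 1.304, 0, 1.431], TCP at [575.039, -0.015, 250.023] pointing down, gripper open.
Joint ranges: [-2.76, 2.76], [-0.86, 1.69], [-1.03, 1.26], [-2.2, 2.34], [-1.47, 1.5], [-3.14, 3.14]. Speed limits (rad/s): [2.57, 2.57, 3.14, 3.14, 3.14, 3.14].

## Interface

Orientations are given as a 3x3 rotation matrix whose columns are the frame's x, y, z axes.
In Python, from workcell import get_obs, read_camera, calibration, sign_off gives the robot as it stands.
- The arm moves only by the tool servo_tool, never from a script. Its arguments are lists of equal length, an entry for each row: "dp": the shift along the world's x, y, z in units of 25 mm (1.0 is 25 mm), a list of three; "twist": the turn, a rotation vector about the world's x, y, z in units of 5 degrees (1.0 is 5 degrees), a list of three; "fingers": the finger opening in mm, from 0 to 85.4. A call has 1 to 10 rows; each row shifts and turns the commanded pose from where the row before left it; what a row does not reach is not made up. A row lasts 1/12 s, in which the tool goes at most 41.7 mm and 7.16 degrees, less where a joint would pass 70% of its speed; a pose out of reach is approached as far as the arm can. A call is refused whole if a number of a shift passes 1 or a number of a turn 1, either way. A call with a gripper value outside its range is refused whole. The fingers move at their own pace and stop on an object; "force" is the grip in N (left out, the last holds). Time passes only in rows, so rows that do not move let the fingers close. It gives the time, the measured TCP pose, the force, the opening and the grip force at its end, in the units of the state.
- get_obs(): the state, without advancing time (a new reading comes with each control period).
- read_camera(name): name is "scene" or "side" or "wrist"; returns (picture, depth): 400x640x3 uint8, red, green, blue; 400x640 float32, mm along the optical axis (not along the pixel's ray), 0 where there is no reading.
- calibration(name): a dict with "vertical_fov" (degrees; the focal length in pixels is half the picture's height over the tangent of half this angle, whatever the lens; pixels are square), "cx", "cy" (the principal point, pixels), "rvec" (rotation vector, rad) and "tvec" (3), from world to camera coordinates, as OpenCV has them. Camera axes: x right, y down, z forward; pixel columns grow to the right and rows downward; lengths in mm; the calibration is good to about 2 mm. A picture is of the moment at which its call begins: read the wrist's pose just before it. calibration takes no time and is no camera call; for the wrist camera it gives the pose at the moment of the call.
- sign_off(): hands the job in; it is judged then, once.
The state is a dict: "clock": time; "joint_pos": joint angles; "dq": joint speeds; "joint_torque": joint torques, N m; "tool_pos": TCP position; "tool_rot": TCP orientation; "wrist_force": force on the tool from outside, world axes, zero at the start; "moment": the same for the moment, N m; "opening": finger opening in mm; "grasp_force": force on a finger pad.
Only numpy, scipy, OpenCV 4.12 (cv2) and the standard library are available. Lean on these libraries where they do the work, as an engineer would, in place of code of your own. Each camera call takes 0.05 s, during which the arm holds its last target. There are 200 camera calls.

## Working session

There is one attempt and no reset: what is moved stays moved. The work goes in short steps, Python scripts to look and compute and a tool call to move; the robot and the scene stay as the last step left them, time stands still between calls to the robot, and variables do not carry over. Pictures are saved under pics/ and viewed, at most 10 in all, crops included, and the job is handed in when it is done.

Besides the shell and the picture viewer there is one more tool, called after ">>>" as a command line: name --argument value ..., lists and objects as JSON in quotes. servo_tool: Moves the arm, as the interface text tells. Its arguments: {"type":"object","properties":{"dp":{"type":"array"},"twist":{"type":"array"},"fingers":{"type":"array"},"force":{"type":"number"}},"required":["dp","twist","fingers"]}

```bash
mkdir -p pics
cat > h.py <<'E'
import numpy as np, cv2
from workcell import *
def cam(n):
    c=calibration(n); im,d=read_camera(n)
    f=200/np.tan(np.radians(c["vertical_fov"])/2)
    R=cv2.Rodrigues(np.array(c["rvec"],float))[0]; t=np.array(c["tvec"],float).ravel()
    return dict(im=im,d=d,f=f,R=R,t=t,cx=c["cx"],cy=c["cy"],cal=c)
def onplane(k,uv,z):
    uv=np.atleast_2d(uv).astype(float)
    r=np.c_[(uv[:,0]-k["cx"])/k["f"],(uv[:,1]-k["cy"])/k["f"],np.ones(len(uv))]@k["R"]
    o=-k["R"].T@k["t"]; return o+r*((z-o[2])/r[:,2])[:,None]
def cloud(k):
    v,u=np.mgrid[:400,:640]; d=k["d"]
    p=np.stack([(u-k["cx"])/k["f"]*d,(v-k["cy"])/k["f"]*d,d],-1)
    return (p-k["t"])@k["R"]
def save(k,name,s=1): cv2.imwrite("pics/"+name,cv2.cvtColor(k["im"],cv2.COLOR_RGB2BGR))
E
python3 - <<'E'
from h import *
a=cam("scene");b=cam("side");
print(a["cal"],b["cal"])
o=np.vstack([a["im"],b["im"]]); o=cv2.resize(o,(480,600),interpolation=cv2.INTER_AREA)
save(a,"scene1.png");save(b,"side1.png")
k=cam("wrist");save(k,"wrist1.png");print(k["cal"])
np.save("s.npy",a["im"])
E
```

```text
{'vertical_fov': 43.028934573344806, 'cx': 321.13766396793926, 'cy': 189.53098054703125, 'rvec': array([ 1.48254817,  2.12949599, -0.80334132]), 'tvec': array([ 173.3716553 , -325.96273511, 2172.12684795])} {'vertical_fov': 42.46621565334924, 'cx': 319.1721998263007, 'cy': 203.11472075544302, 'rvec': array([ 2.24328827, -0.73683259,  0.32234386]), 'tvec': array([-420.85696525,  291.61897   , 1258.768042  ])}
{'vertical_fov': 69.22019053086035, 'cx': 318.967872201643, 'cy': 194.1230443693542, 'rvec': array([-2.81205516e+00,  4.61820188e-04,  1.47330645e-03]), 'tvec': array([-575.2861573 ,  -40.86598707,  380.09502527])}
```

View pics/scene1.png

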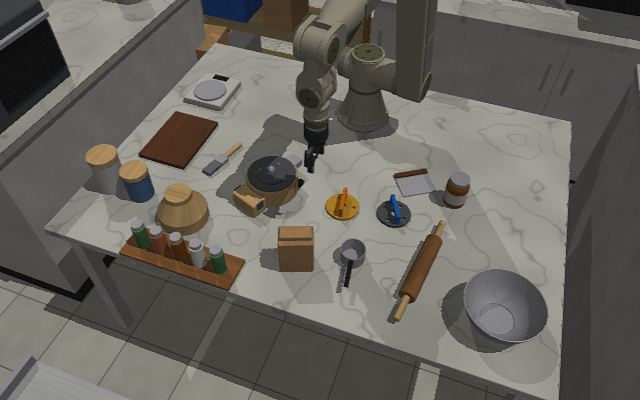

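View pics/side1.png

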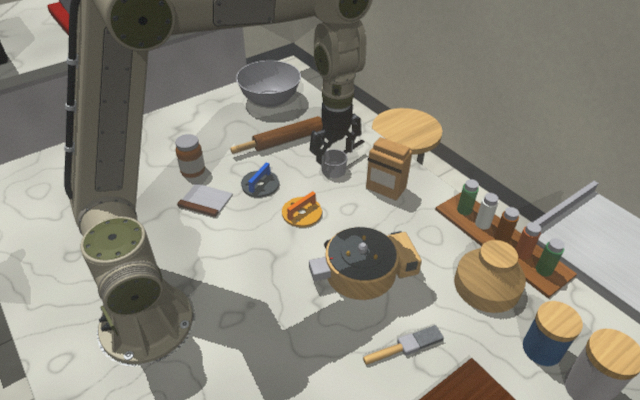

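The scene view shows the gold disc at (342,207), the mill at (271,180) and the spare at (394,212). In the side view the disc is at (302,210) and the spigot at (363,247).

Run:
```python
from h import *
for n,box,mb in (("scene",(315,180,365,225),(235,150,305,215)),("side",(275,185,330,230),(320,220,405,300))):
    k=cam(n); P=cloud(k); hsv=cv2.cvtColor(k["im"],cv2.COLOR_RGB2HSV)
    m=np.zeros((400,640),bool); m[box[1]:box[3],box[0]:box[2]]=1
    m&=(hsv[...,1]>150)&(hsv[...,2]>60)&(k["d"]>0)
    H=hsv[...,0]; print(n,np.bincount(H[m],minlength=40)[:40])
    z=P[...,2]
    top=m&(z>46)&(z<58)&(H<15)
    v,u=np.nonzero(top); q=onplane(k,np.c_[u,v],52)
    c=q.mean(0); w=np.linalg.svd((q-c)[:,:2],full_matrices=False)
    print("bar",len(q),c,np.ptp((q-c)[:,:2]@w[2].T,axis=0),np.degrees(np.arctan2(w[2][0,1],w[2][0,0])))
    dd=m&(z>5)&(z<14)
    v,u=np.nonzero(dd); h=cv2.convexHull(np.c_[u,v].astype(np.float32))
    q=onplane(k,h[:,0],10)[:,:2].astype(np.float32); print("disc",cv2.minEnclosingCircle(q))
    # mill
    mm=np.zeros((400,640),bool); mm[mb[1]:mb[3],mb[0]:mb[2]]=1
    for lo,hi,zz in((75,89,82),(82,88,85),(100,112,106)):
        s=mm&(z>lo)&(z<hi); v,u=np.nonzero(s)
        if len(v)<3: continue
        q=P[s][:,:2]; hh=cv2.convexHull(np.c_[u,v].astype(np.float32))
        print(zz,len(v),np.median(P[s],0),cv2.minEnclosingCircle(onplane(k,hh[:,0],zz)[:,:2].astype(np.float32)))
```

```text
scene [  0   0   0   0   0   0   0   0   0   0   1   2   8  14  71  11  12  16
  18 278 249   2   0   0   0   0   0   0   0   0   0   0   0   0   0   0
   0   0   0   0]
bar 64 [532.00877221  88.45949212  52.        ] [100.57658461  12.74847948] 8.70718432928266
disc ((528.6763305664062, 89.09662628173828), 61.7597541809082)
82 1246 [ 536.78669374 -177.99993711   80.62379622] ((535.2636108398438, -176.99684143066406), 95.41461181640625)
85 450 [ 531.07673138 -178.6886458    84.345806  ] ((532.5223999023438, -180.70223999023438), 87.62925720214844)
106 24 [ 529.27797178 -182.01336327  104.40528383] ((537.327392578125, -192.78907775878906), 22.9787540435791)
side [  0   0   0   0   0   0   0   0   0   0   5  25  61  28  10  12  14  11
  78 332   4   0   0   0   0   0   0   0   0   0   0   0   0   0   0   0
   0   0   0   0]
bar 119 [520.79915784  85.10260464  52.        ] [101.87556414  13.63374889] -171.360166245661
disc ((522.283447265625, 86.32211303710938), 59.147064208984375)
82 2726 [ 514.17559875 -195.21238538   80.39419463] ((517.2763671875, -192.24176025390625), 93.3492202758789)
85 973 [ 518.03560825 -191.36844308   84.63229042] ((519.0742797851562, -190.99871826171875), 86.52849578857422)
106 46 [ 519.31248652 -189.35208543  104.74877359] ((519.8247680664062, -190.48988342285156), 11.960474014282227)
```

View pics/wrist1.png

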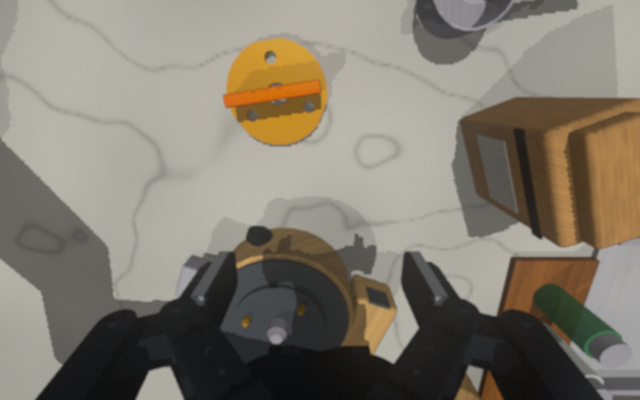

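The wrist view shows the gold disc centred near (277,92) with its bar close to world x. The spigot is at about (277,328), with brass studs at (246,322) and (300,310).

```bash
cat > m.py <<'E'
from h import *
def disc(k,pr=True):
    hsv=cv2.cvtColor(k["im"],cv2.COLOR_RGB2HSV);H=hsv[...,0]
    s=(hsv[...,1]>170)&(hsv[...,2]>80)
    def big(m):
        n,l,st,c=cv2.connectedComponentsWithStats(m.astype(np.uint8)); i=1+np.argmax(st[1:,4]); return l==i
    g=big(s&(H<25)&(H>8)); P=cloud(k)
    o=g&(H<15)&(abs(P[...,2]-52)<8)
    o=big(o); v,u=np.nonzero(o); q=onplane(k,np.c_[u,v],52)[:,:2]
    r=cv2.minAreaRect(q.astype(np.float32)); bx=cv2.boxPoints(r)
    e=bx[1]-bx[0]; e2=bx[2]-bx[1]; e=e if np.hypot(*e)>np.hypot(*e2) else e2
    print("bar",r,"ang",np.degrees(np.arctan(e[1]/e[0])),"z",np.median(P[o][:,2]),"pix",u.mean(),v.mean())
    d=g&(abs(P[...,2]-10)<5); v,u=np.nonzero(d)
    h=cv2.convexHull(np.c_[u,v].astype(np.float32)); q=onplane(k,h[:,0],10)[:,:2].astype(np.float32)
    print("disc",cv2.fitEllipse(q),"z",np.median(P[d][:,2]))
E
python3 - <<'E'
from m import *
k=cam("wrist"); print("campos",-k["R"].T@k["t"]); disc(k)
o=get_obs(); print(o["clock"],o["tool_pos"],np.round(o["tool_rot"],3),o["wrist_force"])
print(onplane(k,[(277,328)],107),onplane(k,[(246,322),(300,310)],96))
E
```

```text
campos [575.81557846  84.03418772 372.68164001]
bar ((525.9044189453125, 85.24040985107422), (100.94095611572266, 13.411420822143555), 8.410621643066406) ang 8.41062 z 51.18588194448896 pix 264.16511318242345 96.03328894806924
disc ((525.3629760742188, 85.45414733886719), (115.39482116699219, 116.59587860107422), 19.785289764404297) z 9.315101200246119
0.3 [5.74889982e+02 9.33012880e-03 2.49713282e+02] [[-0.     1.    -0.001]
 [ 1.     0.     0.   ]
 [ 0.    -0.001 -1.   ]] [ 0.4605057  -0.3985474   0.71584322]
[[ 527.349233   -169.68286108  107.        ]] [[ 488.92145498 -171.22362718   96.        ]
 [ 553.48081585 -153.78336413   96.        ]]
```

>>> servo_tool --dp '[[-0.2, -0.8, 0], [-0.2, -0.8, 0], [-0.2, -0.8, 0], [-0.2, -0.8, 0], [-0.2, -0.8, 0], [-0.2, -0.8, 0], [-0.2, -0.8, 0], [-0.2, -0.8, 0], [-0.2, -0.8, 0], [-0.2, -0.8, 0]]' --twist '[[0, 0, 0], [0, 0, 0], [0, 0, 0], [0, 0, 0], [0, 0, 0], [0, 0, 0], [0, 0, 0], [0, 0, 0], [0, 0, 0], [0, 0, 0]]' --fingers '[85, 85, 85, 85, 85, 85, 85, 85, 85, 85]'

```text
clock: 1.13
tool_pos: [524.6, -201.0, 250.0]
tool_rot: [[0.0, 1.0, 0.0], [1.0, -0.0, -0.0], [-0.0, 0.0, -1.0]]
wrist_force: [0.5, -0.5, 0.7]
opening: 85.1
grasp_force: 0.0
```

>>> servo_tool --dp '[[0, 0, 0], [0, 0, 0], [0, 0, 0]]' --twist '[[0, 0, 0], [0, 0, 0], [0, 0, 0]]' --fingers '[85, 85, 85]'

```text
clock: 1.38
tool_pos: [525.0, -199.7, 249.9]
tool_rot: [[0.0, 1.0, -0.0], [1.0, -0.0, 0.001], [0.001, -0.0, -1.0]]
wrist_force: [0.7, -0.4, -0.1]
opening: 84.9
grasp_force: 0.0
```

Run:
```python
from m import *
k=cam("wrist"); o=get_obs(); print(o["clock"],o["tool_pos"],o["wrist_force"])
c=k["im"][60:300,180:460]; cv2.imwrite("pics/mill2.png",cv2.resize(c[...,::-1],None,fx=2.5,fy=2.5,interpolation=cv2.INTER_CUBIC))
hsv=cv2.cvtColor(k["im"],cv2.COLOR_RGB2HSV);P=cloud(k);z=P[...,2]
ax=np.array([525,-185])
r=np.hypot(P[...,0]-ax[0],P[...,1]-ax[1])
s=(z>88)&(z<102)&(r<60)&(r>20); n,l,st,c=cv2.connectedComponentsWithStats(s.astype(np.uint8))
for i in range(1,n):
    if st[i,4]>8: print("stud?",c[i],st[i],onplane(k,c[i],93)[0],np.median(z[l==i]))
s=(z>103)&(z<112)&(r<30); v,u=np.nonzero(s); print("spig",len(v),u.mean(),v.mean(),onplane(k,[(u.mean(),v.mean())],107),np.median(z[s]))
s=(hsv[...,1]>120)&(z>82)&(z<102)&(r<60); n,l,st,c=cv2.connectedComponentsWithStats(s.astype(np.uint8))
for i in range(1,n):
    if st[i,4]>8: print("brass",c[i],st[i],onplane(k,c[i],93)[0],np.median(z[l==i]))
s=(abs(z-79)<2.5)&(r<100)|(abs(z-85)<2)&(r<70); v,u=np.nonzero(s)
h=cv2.convexHull(np.c_[u,v].astype(np.float32)); q=onplane(k,h[:,0],79)[:,:2].astype(np.float32)
print("deck",cv2.fitEllipse(q),cv2.minEnclosingCircle(q))
```

```text
1.4333 [ 525.09130672 -199.32469054  249.97450803] [ 0.25894515 -0.50478347  1.00458262]
stud? [346.44186047 141.88372093] [342 137  10  11  86] [ 552.48706948 -158.32095051   93.        ] 93.67423701940737
stud? [278.28915663 159.45783133] [274 155  10  10  83] [ 486.13170813 -175.43113895   93.        ] 94.09284985517712
stud? [326.64473684 205.86842105] [322 201  10  10  76] [ 533.95766284 -224.27067425   93.        ] 93.50452241602073
spig 259 317.11583011583014 173.1119691119691 [[ 524.27302644 -185.60146074  107.        ]] 105.92052302505753
brass [346.73493976 141.42168675] [342 137  10  10  83] [ 552.75567191 -157.87889337   93.        ] 93.97172844266073
brass [278.72151899 158.91139241] [274 154  10  11  79] [ 486.58068144 -174.88755075   93.        ] 94.22107080235179
brass [327.38028169 205.33802817] [323 201   9  10  71] [ 534.71434791 -223.6831285    93.        ] 93.46663740096587
deck ((524.1209106445312, -186.6280975341797), (174.84829711914062, 175.00294494628906), 112.373046875) ((524.1437377929688, -186.6796112060547), 87.66680145263672)
```

View pics/mill2.png

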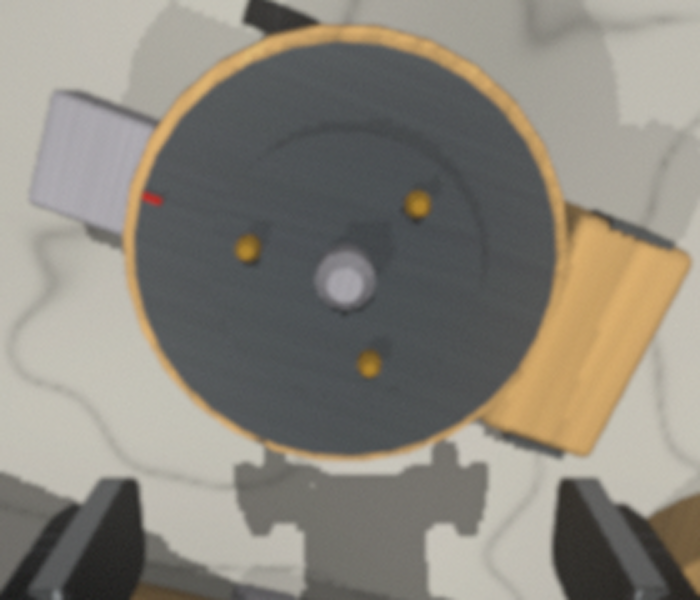

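The crop shows the spigot at about (345,280) and three brass studs at (418,203), (247,248) and (369,363). The stud angles come to about 44.4° mod 120 and the axis to about (524.4, −185.8). The disc's holes are at 98.4°, so it needs about −54°.

>>> servo_tool --dp '[[0, 0.57, 0], [0, 0.57, 0], [0, 0.57, 0], [0, 0.57, 0], [0, 0.57, 0], [0, 0.57, 0], [0, 0.57, 0], [0, 0.57, 0], [0, 0.57, 0], [0, 0.57, 0]]' --twist '[[0, 0, 0.984], [0, 0, 0.984], [0, 0, 0.984], [0, 0, 0.984], [0, 0, 0.984], [0, 0, 0.984], [0, 0, 0.984], [0, 0, 0.984], [0, 0, 0.984], [0, 0, 0.984]]' --fingers '[60, 60, 60, 60, 60, 60, 60, 60, 60, 60]'

```text
clock: 2.27
tool_pos: [525.0, -55.5, 250.1]
tool_rot: [[-0.761, 0.649, 0.0], [0.649, 0.761, 0.0], [0.0, 0.0, -1.0]]
wrist_force: [1.1, 0.5, 0.5]
opening: 59.7
grasp_force: 0.0
```

>>> servo_tool --dp '[[0, 0.57, -0.4], [0, 0.57, -0.4], [0, 0.57, -0.4], [0, 0.57, -0.4], [0, 0.57, -0.4], [0, 0.57, -0.4], [0, 0.57, -0.4], [0, 0.57, -0.4], [0, 0.57, -0.4], [0, 0.57, -0.4]]' --twist '[[0, 0, 0.984], [0, 0, 0.984], [0, 0, 0.984], [0, 0, 0.984], [0, 0, 0.984], [0, 0, 0.984], [0, 0, 0.984], [0, 0, 0.984], [0, 0, 0.984], [0, 0, 0.984]]' --fingers '[60, 60, 60, 60, 60, 60, 60, 60, 60, 60]'

```text
clock: 3.1
tool_pos: [524.6, 86.9, 149.7]
tool_rot: [[-0.988, -0.152, 0.0], [-0.152, 0.988, 0.0], [-0.0, 0.0, -1.0]]
wrist_force: [0.1, -0.2, 0.4]
opening: 59.9
grasp_force: 0.0
```

>>> servo_tool --dp '[[0, 0, 0], [0, 0, 0], [0, 0, 0], [0, 0, 0]]' --twist '[[0, 0, 0], [0, 0, 0], [0, 0, 0], [0, 0, 0]]' --fingers '[60, 60, 60, 60]'

```text
clock: 3.43
tool_pos: [525.5, 84.8, 150.8]
tool_rot: [[-0.989, -0.145, 0.001], [-0.145, 0.989, -0.0], [-0.001, -0.0, -1.0]]
wrist_force: [-0.6, 0.2, 0.8]
opening: 59.8
grasp_force: 0.0
```

Run:
```python
from m import *
k=cam("wrist"); o=get_obs(); print(o["clock"],o["tool_pos"],o["tool_rot"].round(4) if hasattr(o["tool_rot"],"round") else o["tool_rot"],o["joint_pos"])
save(k,"wrist3.png"); disc(k)
```

```text
3.4833 [525.55667975  84.59169908 150.7871519 ] [[-9.895e-01 -1.447e-01  1.400e-03]
 [-1.447e-01  9.895e-01 -0.000e+00]
 [-1.400e-03 -2.000e-04 -1.000e+00]] [ 8.75052099e-03  2.81511975e-01 -2.47071245e-01  1.04083599e+00
 -3.68583579e-05 -1.36499472e-01]
bar ((538.5568237304688, 87.21945190429688), (71.3598403930664, 12.86645793914795), 8.946529388427734) ang 8.94652 z 51.27630447381397 pix 317.70433639947436 222.80946123521682
disc ((524.449462890625, 85.29390716552734), (116.17611694335938, 117.23128509521484), 117.41336059570312) z 9.375639605569651
```

View pics/wrist3.png

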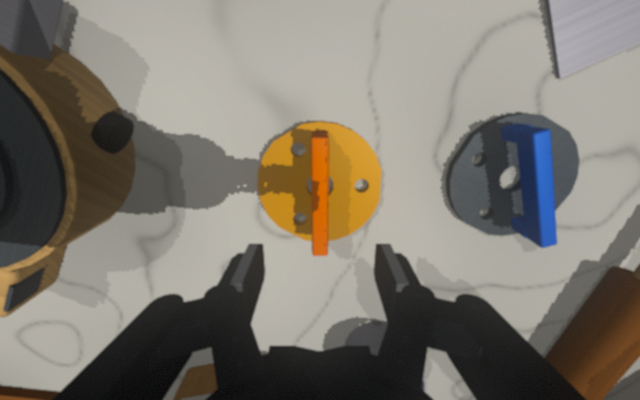

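The wrist view shows the bar at about (320,190) centred between the fingers, with holes at (361,185), (298,149) and (301,218). I'll descend and grip.

>>> servo_tool --dp '[[0, 0.02, -0.5], [0, 0, -0.5], [0, 0, -0.5], [0, 0, -0.5], [0, 0, -0.5], [0, 0, -0.5], [0, 0, -0.5], [0, 0, -0.4], [0, 0, -0.3], [0, 0, 0]]' --twist '[[0, 0, 0], [0, 0, 0], [0, 0, 0], [0, 0, 0], [0, 0, 0], [0, 0, 0], [0, 0, 0], [0, 0, 0], [0, 0, 0], [0, 0, 0]]' --fingers '[60, 60, 60, 60, 60, 60, 60, 60, 60, 60]'

```text
clock: 4.32
tool_pos: [524.2, 85.1, 43.8]
tool_rot: [[-0.989, -0.145, -0.002], [-0.145, 0.989, 0.0], [0.002, 0.0, -1.0]]
wrist_force: [-0.3, -0.2, -0.2]
opening: 60.0
grasp_force: 0.0
```

>>> servo_tool --dp '[[0, 0, 0], [0, 0, 0], [0, 0, 0], [0, 0, 0], [0, 0, 0], [0, 0, 0], [0, 0, 0], [0, 0, 0], [0, 0, 0], [0, 0, 0]]' --twist '[[0, 0, 0], [0, 0, 0], [0, 0, 0], [0, 0, 0], [0, 0, 0], [0, 0, 0], [0, 0, 0], [0, 0, 0], [0, 0, 0], [0, 0, 0]]' --fingers '[10, 10, 10, 10, 10, 10, 10, 10, 10, 10]' --force 60

```text
clock: 5.15
tool_pos: [525.8, 85.3, 45.9]
tool_rot: [[-0.989, -0.146, 0.002], [-0.146, 0.989, -0.0], [-0.002, -0.001, -1.0]]
wrist_force: [-0.3, -0.9, 6.3]
opening: 12.9
grasp_force: 60.2
```

>>> servo_tool --dp '[[0, 0, 0.2], [0, 0, 0.4], [0, 0, 0.6], [0, 0, 0.8], [0, 0, 0.8], [0, 0, 0.8], [0, 0, 0.8], [0, 0, 0.8], [0, 0, 0.6], [0, 0, 0.2]]' --twist '[[0, 0, 0], [0, 0, 0], [0, 0, 0], [0, 0, 0], [0, 0, 0], [0, 0, 0], [0, 0, 0], [0, 0, 0], [0, 0, 0], [0, 0, 0]]' --fingers '[10, 10, 10, 10, 10, 10, 10, 10, 10, 10]'

```text
clock: 5.98
tool_pos: [525.7, 85.7, 197.7]
tool_rot: [[-0.989, -0.146, 0.003], [-0.146, 0.989, 0.0], [-0.003, -0.0, -1.0]]
wrist_force: [0.6, -0.2, -4.4]
opening: 12.8
grasp_force: 58.8
```

>>> servo_tool --dp '[[0, 0, 0], [0, 0, 0], [0, 0, 0], [0, 0, 0], [0, 0, 0]]' --twist '[[0, 0, 0], [0, 0, 0], [0, 0, 0], [0, 0, 0], [0, 0, 0]]' --fingers '[10, 10, 10, 10, 10]'

```text
clock: 6.4
tool_pos: [524.3, 85.5, 193.8]
tool_rot: [[-0.989, -0.146, -0.002], [-0.146, 0.989, 0.0], [0.002, 0.0, -1.0]]
wrist_force: [-0.5, 0.8, -5.3]
opening: 13.2
grasp_force: 58.8
```

Run:
```python
from m import *
k=cam("wrist"); o=get_obs(); print(o["clock"],o["tool_pos"],np.round(o["tool_rot"],4),o["wrist_force"],o["moment"])
save(k,"wrist4.png")
# disc top plane fit, in hand
P=cloud(k);hsv=cv2.cvtColor(k["im"],cv2.COLOR_RGB2HSV);H=hsv[...,0]
t=np.array(o["tool_pos"]); d=(H>15)&(H<25)&(hsv[...,1]>150)&(hsv[...,2]>60)&(k["d"]>0)&(abs(P[...,2]-(t[2]-34))<12)
q=P[d]; A=np.c_[q[:,:2]-t[:2],np.ones(len(q))]; print(len(q),"plane z=a dx+b dy+c",np.linalg.lstsq(A,q[:,2],rcond=None)[0])
zt=np.median(q[:,2]); v,u=np.nonzero(d); h=cv2.convexHull(np.c_[u,v].astype(np.float32))
print(cv2.fitEllipse(onplane(k,h[:,0],zt)[:,:2].astype(np.float32)))
```

```text
6.45 [524.4702251   85.48002135 194.01692608] [[-9.893e-01 -1.460e-01 -1.900e-03]
 [-1.460e-01  9.893e-01  1.000e-04]
 [ 1.900e-03  4.000e-04 -1.000e+00]] [-0.62027871  0.90804733 -4.29510186] [-0.04594205  0.0123966  -0.01373584]
16894 plane z=a dx+b dy+c [-2.33672093e-03  4.39810941e-04  1.57142100e+02]
((523.4757690429688, 85.74790954589844), (117.34519958496094, 119.96759033203125), 97.6727523803711)
```

View pics/wrist4.png

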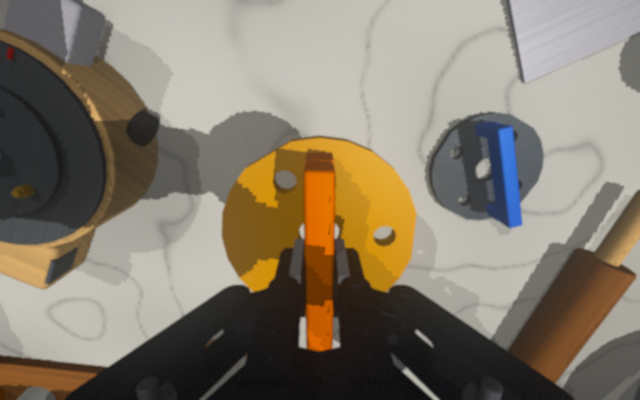

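The disc hangs flat in the grip, with holes at (286,180) and (384,234). Now carrying it over the spigot with a −54° turn.

>>> servo_tool --dp '[[0, -0.344, 0], [0, -0.544, 0], [0, -0.544, 0], [0, -0.544, 0], [0, -0.544, 0], [0, -0.544, 0], [0, -0.544, 0], [0, -0.544, 0], [0, -0.644, 0], [0, -0.644, 0]]' --twist '[[0, 0, -0.54], [0, 0, -0.54], [0, 0, -0.54], [0, 0, -0.54], [0, 0, -0.54], [0, 0, -0.54], [0, 0, -0.54], [0, 0, -0.54], [0, 0, -0.54], [0, 0, -0.54]]' --fingers '[10, 10, 10, 10, 10, 10, 10, 10, 10, 10]'

```text
clock: 7.28
tool_pos: [524.8, -51.1, 194.6]
tool_rot: [[-0.947, 0.321, -0.001], [0.321, 0.947, 0.0], [0.001, 0.0, -1.0]]
wrist_force: [0.2, -0.7, -3.7]
opening: 12.8
grasp_force: 58.8
```

>>> servo_tool --dp '[[0, -0.644, 0], [0, -0.644, 0], [0, -0.644, 0], [0, -0.644, 0], [0, -0.644, 0], [0, -0.644, 0], [0, -0.544, 0], [0, -0.544, 0], [0, -0.344, 0], [0, -0.144, 0]]' --twist '[[0, 0, -0.54], [0, 0, -0.54], [0, 0, -0.54], [0, 0, -0.54], [0, 0, -0.54], [0, 0, -0.54], [0, 0, -0.54], [0, 0, -0.54], [0, 0, -0.54], [0, 0, -0.54]]' --fingers '[10, 10, 10, 10, 10, 10, 10, 10, 10, 10]'

```text
clock: 8.12
tool_pos: [525.1, -188.1, 194.7]
tool_rot: [[-0.696, 0.718, -0.0], [0.718, 0.696, -0.0], [-0.0, -0.0, -1.0]]
wrist_force: [0.4, 0.3, -4.5]
opening: 12.6
grasp_force: 58.8
```

>>> servo_tool --dp '[[0, 0, 0], [0, 0, 0], [0, 0, 0], [0, 0, 0], [0, 0, -0.2], [0, 0, -0.2], [0, 0, -0.2], [0, 0, -0.2], [0, 0, -0.1], [0, 0, -0.1]]' --twist '[[0, 0, 0], [0, 0, 0], [0, 0, 0], [0, 0, 0], [0, 0, 0], [0, 0, 0], [0, 0, 0], [0, 0, 0], [0, 0, 0], [0, 0, 0]]' --fingers '[10, 10, 10, 10, 10, 10, 10, 10, 10, 10]'

```text
clock: 8.95
tool_pos: [524.8, -186.3, 169.3]
tool_rot: [[-0.7, 0.714, -0.001], [0.714, 0.7, 0.0], [0.001, -0.0, -1.0]]
wrist_force: [0.1, -0.6, -4.5]
opening: 12.8
grasp_force: 58.9
```

>>> servo_tool --dp '[[0, 0, 0], [0, 0, 0], [0, 0, 0], [0, 0, 0]]' --twist '[[0, 0, 0], [0, 0, 0], [0, 0, 0], [0, 0, 0]]' --fingers '[10, 10, 10, 10]'

```text
clock: 9.28
tool_pos: [525.2, -186.6, 170.3]
tool_rot: [[-0.7, 0.714, 0.001], [0.714, 0.7, -0.0], [-0.001, 0.0, -1.0]]
wrist_force: [-0.3, 0.2, -5.3]
opening: 12.9
grasp_force: 58.9
```

Run:
```python
from m import *
o=get_obs(); R=np.array(o["tool_rot"]); print(o["clock"],o["tool_pos"],np.degrees(np.arctan2(R[1,1],R[0,1])),o["wrist_force"],o["moment"])
k=cam("wrist"); save(k,"wrist5.png")
```

```text
9.2833 [ 525.23027928 -186.6246239   170.32754009] 44.39878415221676 [-0.28365272  0.24095358 -5.32671002] [0.00535747 0.00309443 0.03727417]
```

View pics/wrist5.png

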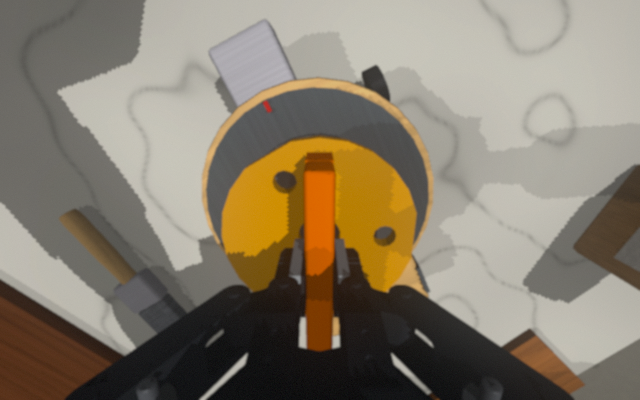

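The disc is centred over the hub, with holes at (284,181) and (385,235). I'll descend slowly, watching force.

>>> servo_tool --dp '[[0, 0, -0.1], [0, 0, -0.1], [0, 0, -0.1], [0, 0, -0.1], [0, 0, -0.08], [0, 0, -0.04], [0, 0, -0.04], [0, 0, -0.04], [0, 0, -0.04], [0, 0, -0.04]]' --twist '[[0, 0, 0], [0, 0, 0], [0, 0, 0], [0, 0, 0], [0, 0, 0], [0, 0, 0], [0, 0, 0], [0, 0, 0], [0, 0, 0], [0, 0, 0]]' --fingers '[10, 10, 10, 10, 10, 10, 10, 10, 10, 10]'

```text
clock: 10.17
tool_pos: [525.1, -186.6, 153.0]
tool_rot: [[-0.7, 0.714, 0.0], [0.714, 0.7, -0.0], [-0.0, 0.0, -1.0]]
wrist_force: [0.3, -0.1, -4.9]
opening: 13.2
grasp_force: 58.9
```

>>> servo_tool --dp '[[0, 0, -0.032], [0, 0, -0.032], [0, 0, -0.032], [0, 0, -0.032], [0, 0, -0.032], [0, 0, -0.032], [0, 0, -0.032], [0, 0, -0.032], [0, 0, 0], [0, 0, 0]]' --twist '[[0, 0, 0], [0, 0, 0], [0, 0, 0], [0, 0, 0], [0, 0, 0], [0, 0, 0], [0, 0, 0], [0, 0, 0], [0, 0, 0], [0, 0, 0]]' --fingers '[10, 10, 10, 10, 10, 10, 10, 10, 10, 10]'

```text
clock: 11.0
tool_pos: [525.0, -186.5, 146.5]
tool_rot: [[-0.7, 0.714, -0.0], [0.714, 0.7, 0.0], [0.0, 0.0, -1.0]]
wrist_force: [0.6, 0.9, -4.9]
opening: 13.0
grasp_force: 58.8
```

>>> servo_tool --dp '[[0, 0, -0.032], [0, 0, -0.032], [0, 0, -0.032], [0, 0, -0.032], [0, 0, 0]]' --twist '[[0, 0, 0], [0, 0, 0], [0, 0, 0], [0, 0, 0], [0, 0, 0]]' --fingers '[10, 10, 10, 10, 10]'

```text
clock: 11.42
tool_pos: [525.2, -186.8, 143.4]
tool_rot: [[-0.7, 0.715, 0.0], [0.715, 0.7, -0.0], [-0.001, -0.0, -1.0]]
wrist_force: [1.2, -1.5, -4.9]
opening: 12.9
grasp_force: 58.8
```

>>> servo_tool --dp '[[0, 0, -0.03], [0, 0, -0.03], [0, 0, -0.03], [0, 0, 0], [0, 0, 0]]' --twist '[[0, 0, 0], [0, 0, 0], [0, 0, 0], [0, 0, 0], [0, 0, 0]]' --fingers '[10, 10, 10, 10, 10]'

```text
clock: 11.83
tool_pos: [525.2, -186.7, 141.2]
tool_rot: [[-0.7, 0.715, 0.0], [0.715, 0.7, -0.0], [-0.0, -0.0, -1.0]]
wrist_force: [0.5, -2.8, -5.1]
opening: 13.0
grasp_force: 58.8
```

>>> servo_tool --dp '[[0, -0.02, -0.03], [0, 0, -0.03], [0, 0, -0.03], [0, 0, 0], [0, 0, 0]]' --twist '[[0, 0, 0], [0, 0, 0], [0, 0, 0], [0, 0, 0], [0, 0, 0]]' --fingers '[10, 10, 10, 10, 10]'

```text
clock: 12.25
tool_pos: [525.0, -186.9, 138.7]
tool_rot: [[-0.7, 0.714, -0.0], [0.714, 0.7, 0.0], [0.0, 0.0, -1.0]]
wrist_force: [-0.2, -1.7, -4.3]
opening: 12.8
grasp_force: 58.8
```

```bash
python3 -c "
from h import *
o=get_obs();print(o['clock'],o['tool_pos'],o['wrist_force'],o['moment'])"
```

```text
12.25 [ 524.96197658 -186.92458147  138.73057776] [-0.2452432  -1.70163087 -4.28902521] [-0.32747086 -0.10781831  0.0276323 ]
```

Below the stud-tip height with no vertical force, so the studs are entering. I'll continue gently.

>>> servo_tool --dp '[[0, -0.01, -0.03], [0, 0, -0.03], [0, 0, -0.03], [0, 0, -0.03], [0, 0, 0], [0, 0, 0]]' --twist '[[0, 0, 0], [0, 0, 0], [0, 0, 0], [0, 0, 0], [0, 0, 0], [0, 0, 0]]' --fingers '[10, 10, 10, 10, 10, 10]'

```text
clock: 12.75
tool_pos: [524.8, -187.0, 135.7]
tool_rot: [[-0.7, 0.714, -0.0], [0.714, 0.7, 0.001], [0.001, 0.0, -1.0]]
wrist_force: [0.4, 0.8, -4.7]
opening: 12.9
grasp_force: 58.8
```

>>> servo_tool --dp '[[0, 0, -0.03], [0, 0, -0.03], [0, 0, -0.03], [0, 0, 0], [0, 0, 0]]' --twist '[[0, 0, 0], [0, 0, 0], [0, 0, 0], [0, 0, 0], [0, 0, 0]]' --fingers '[10, 10, 10, 10, 10]'

```text
clock: 13.17
tool_pos: [524.9, -187.2, 133.5]
tool_rot: [[-0.7, 0.714, -0.0], [0.714, 0.7, 0.0], [0.0, 0.0, -1.0]]
wrist_force: [-0.2, -0.0, -5.0]
opening: 12.9
grasp_force: 58.8
```

Free sliding; about 3 mm to go.

>>> servo_tool --dp '[[0, 0, -0.03], [0, 0, -0.03], [0, 0, 0], [0, 0, 0]]' --twist '[[0, 0, 0], [0, 0, 0], [0, 0, 0], [0, 0, 0]]' --fingers '[10, 10, 10, 10]'

```text
clock: 13.5
tool_pos: [525.0, -187.2, 132.1]
tool_rot: [[-0.7, 0.714, -0.0], [0.714, 0.7, 0.0], [0.0, 0.0, -1.0]]
wrist_force: [0.0, -0.8, -5.1]
opening: 13.0
grasp_force: 58.8
```

>>> servo_tool --dp '[[0, 0, -0.02], [0, 0, -0.02], [0, 0, 0], [0, 0, 0]]' --twist '[[0, 0, 0], [0, 0, 0], [0, 0, 0], [0, 0, 0]]' --fingers '[10, 10, 10, 10]'

```text
clock: 13.83
tool_pos: [525.0, -187.3, 131.1]
tool_rot: [[-0.7, 0.714, 0.0], [0.714, 0.7, 0.0], [0.0, 0.0, -1.0]]
wrist_force: [0.2, 0.7, -5.1]
opening: 12.7
grasp_force: 58.8
```

>>> servo_tool --dp '[[0, 0, -0.02], [0, 0, 0], [0, 0, 0]]' --twist '[[0, 0, 0], [0, 0, 0], [0, 0, 0]]' --fingers '[10, 10, 10]'

```text
clock: 14.08
tool_pos: [525.1, -187.3, 130.9]
tool_rot: [[-0.7, 0.714, 0.0], [0.714, 0.7, -0.0], [-0.0, 0.0, -1.0]]
wrist_force: [-0.5, 1.0, -3.2]
opening: 12.8
grasp_force: 59.3
```

>>> servo_tool --dp '[[0, 0, -0.02], [0, 0, 0], [0, 0, 0]]' --twist '[[0, 0, 0], [0, 0, 0], [0, 0, 0]]' --fingers '[10, 10, 10]'

```text
clock: 14.33
tool_pos: [525.1, -187.2, 130.9]
tool_rot: [[-0.7, 0.714, 0.001], [0.714, 0.7, -0.0], [-0.001, 0.0, -1.0]]
wrist_force: [-2.8, 1.7, 5.1]
opening: 12.8
grasp_force: 60.1
```

>>> servo_tool --dp '[[0, 0, -0.02], [0, 0, 0], [0, 0, 0]]' --twist '[[0, 0, 0], [0, 0, 0], [0, 0, 0]]' --fingers '[10, 10, 10]'

```text
clock: 14.58
tool_pos: [525.1, -187.3, 130.9]
tool_rot: [[-0.7, 0.714, 0.001], [0.714, 0.7, -0.0], [-0.001, 0.0, -1.0]]
wrist_force: [-4.2, 3.0, 9.1]
opening: 12.8
grasp_force: 60.9
```

Firm light contact at the predicted seated height. Releasing and retreating.

>>> servo_tool --dp '[[0, 0, 0.02], [0, 0, 0.02], [0, 0, 0], [0, 0, 0], [0, 0, 0], [0, 0, 0], [0, 0, 0], [0, 0, 0]]' --twist '[[0, 0, 0], [0, 0, 0], [0, 0, 0], [0, 0, 0], [0, 0, 0], [0, 0, 0], [0, 0, 0], [0, 0, 0]]' --fingers '[12, 12, 25, 35, 45, 45, 45, 45]' --force 20

```text
clock: 15.25
tool_pos: [525.1, -187.3, 130.6]
tool_rot: [[-0.7, 0.714, 0.0], [0.714, 0.7, 0.0], [-0.0, 0.0, -1.0]]
wrist_force: [0.1, -0.0, 0.3]
opening: 45.3
grasp_force: 0.0
```

>>> servo_tool --dp '[[0, 0, 0.2], [0, 0, 0.4], [0, 0, 0.5], [0, 0, 0.5], [0, 0, 0.6], [0, 0, 0.6], [0, 0, 0.6], [0, 0, 0.4], [0, 0, 0.2], [0, 0, 0]]' --twist '[[0, 0, 0], [0, 0, 0], [0, 0, 0], [0, 0, 0], [0, 0, 0], [0, 0, 0], [0, 0, 0], [0, 0, 0], [0, 0, 0], [0, 0, 0]]' --fingers '[45, 45, 45, 45, 45, 45, 45, 45, 45, 45]'

```text
clock: 16.08
tool_pos: [525.7, -187.6, 232.3]
tool_rot: [[-0.7, 0.715, 0.003], [0.715, 0.7, -0.001], [-0.003, 0.001, -1.0]]
wrist_force: [1.0, 0.0, -0.2]
opening: 44.9
grasp_force: 0.0
```

>>> servo_tool --dp '[[0, 0, 0], [0, 0, 0], [0, 0, 0], [0, 0, 0]]' --twist '[[0, 0, 0], [0, 0, 0], [0, 0, 0], [0, 0, 0]]' --fingers '[45, 45, 45, 45]'

```text
clock: 16.42
tool_pos: [524.6, -187.0, 229.8]
tool_rot: [[-0.7, 0.714, -0.001], [0.714, 0.7, 0.001], [0.002, -0.0, -1.0]]
wrist_force: [-0.1, 0.2, 0.7]
opening: 44.8
grasp_force: 0.0
```

Run:
```python
from m import *
o=get_obs(); print(o["clock"],o["tool_pos"],o["wrist_force"],o["opening"])
k=cam("wrist"); save(k,"wrist6.png")
P=cloud(k);hsv=cv2.cvtColor(k["im"],cv2.COLOR_RGB2HSV);H=hsv[...,0]
d=(H>15)&(H<25)&(hsv[...,1]>170)&(hsv[...,2]>60)&(k["d"]>0)&(abs(P[...,2]-95)<15)
q=P[d]; A=np.c_[q[:,:2]-[524.4,-185.8],np.ones(len(q))]; print(len(q),"plane",np.linalg.lstsq(A,q[:,2],rcond=None)[0],np.percentile(q[:,2],[5,50,95]))
v,u=np.nonzero(d); h=cv2.convexHull(np.c_[u,v].astype(np.float32))
print(cv2.fitEllipse(onplane(k,h[:,0],95)[:,:2].astype(np.float32)))
```

```text
16.4167 [ 524.64665377 -187.04900532  229.7821226 ] [-0.14420425  0.22511167  0.73295393] 44.80713022884897
9852 plane [6.72691535e-04 6.44454860e-05 9.41950055e+01] [92.99563361 94.29377268 95.39264587]
((524.5896606445312, -185.41062927246094), (117.80791473388672, 118.89637756347656), 41.07805633544922)
```

View pics/wrist6.png

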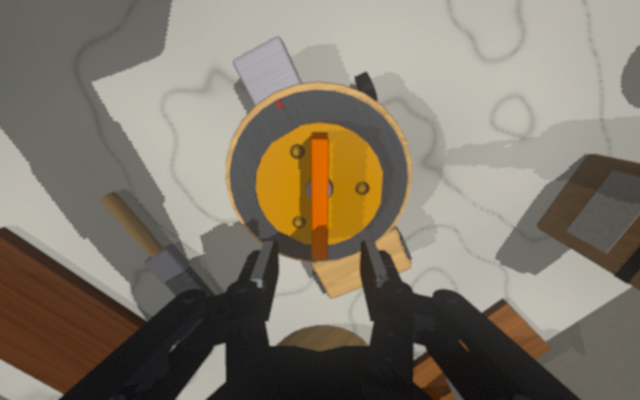

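The disc lies flat with its top face at about 95 mm, centred within 1 mm. Brass studs show in the holes at (297,152), (362,187) and (299,222), and the gripper is clear.

```bash
python3 -c "
from workcell import *
print(sign_off())"
```

```text
the job is handed in; nothing more can be done
None
```

The feed disc is seated flat on the hub with all three studs through its holes; it is released, the gripper is clear, and the job was handed in at about 16 s (no verdict was returned).

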